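Slide the plate well shut

TASK

Two identical stainless counter wells stand half open. Push the sliding hatch of the one that holds the square plates along its track, away from you, until it is fully closed against the frame at its far end, then let go. Leave the hatch of the well with the round bowls open where it is.

Things in the scene. Friction and masses are not known exactly. Their poses are not given: they have to be found in the camera images.
- plate_well: Steel box fixed on the counter, 360 mm (x) by 190 (y), 110 high, with pale square plates 135 mm wide in its far half; its twin beside it, left or right, holds round bowls. Origin: centre of the underside. x: along the track, the closing direction, away from the robot, turned up to 15 degrees; z up. Side tracks rise to 122 mm, the frame (steel edge across the far end) to 128 mm.
- plate_hatch (a joint): How far the plate well's hatch is open, m: 0 = closed against the frame, 0.150 = fully open; starts at 0.085 to 0.150. It slides level along the well's x (opens to -x) with about 3 N of friction and stays where left. The hatch is a flat aluminium plate 165 mm (x) by 170 (y), its top 118 mm above the counter.
- plate_hatch_grip (a point): Middle of the handle bar on the plate well's hatch: a steel bridge of 12 mm round bar across the hatch's middle, 64 mm long along y, open beneath, on a leg at each end. Bar centre line 36 mm above the hatch's top, 154 mm above the counter. Closed, it lies 82.5 mm from the well's origin towards +x. Axes as the well's.
- bowl_hatch_grip (a point): Middle of the handle bar on the hatch of the bowl well, which has the same shape and sizes; leave it where it is. Axes as the bowl well's, which is turned up to 15 degrees either way.

How it is judged:
At the end, for the whole second after the job is handed in: The plate well's hatch is closed against its frame (open by less than 10 mm) and at rest, and the bowl well's hatch is within 15 mm of where it was (value of joint plate_hatch below 0.01 m and velocity of joint plate_hatch between -0.01 and 0.01 m/s and distance of bowl_hatch_grip from where it was at the start of the episode below 0.015 m); the robot touches nothing.
It fails at once if the bowl well's hatch is moved by more than 15 mm (distance of bowl_hatch_grip from where it was at the start of the episode above 0.015 m).
It also fails if it takes over 29 s, if anything falls off the work surface, if the arm or the gripper's body presses on something with over 40 N, if the wrist force passes 120 N, or if a joint passes its speed limit or range.

ROBOT

A 7-joint arm with a two-finger parallel gripper is mounted at the origin on the work surface. World frame = base frame: x ahead of the robot, y to its left, z up, the work surface at z = 0. Lengths are in m, angles in rad, forces in N, time in s.
With the tool pointing down it reaches from about 0.4 to 0.85 m from the base axis. Payload 10.4 kg.
Tool frame: the origin (TCP) lies on the centre line of the jaws, within the pads' length; the fingertips stand r.tip_extent ahead of it and the grasp point (between the pads) lies 3 mm ahead of it (r.tip_extent is the distance from the TCP to the fingertips, in m); z points along the fingers, y is the direction in which the jaws open and shut (so a half turn about z gives the same grasp; the last joint's range is limited). The gripper opens to 87 mm and grips with 3 to 60 N. Pads are 19 mm wide; open, the fingers measure 117 mm over their backs; the gripper's body (75 mm by 190 mm) begins 51 mm behind the grasp point.
Start: joints at [-1.156, 0.332, -0.065, 1.46, 0.022, 1.35, -0.088], TCP at [0.265, 0.566, 0.245] pointing down, gripper open.
Joint ranges: [-2.6, 2.6], [-0.5, 2.12], [-1.47, 1.34], [0.16, 2.42], [-1.27, 4.41], [0.06, 2.06], [-2.6, 2.6]. Speed limits (rad/s): [2.22, 2.22, 2.79, 2.79, 3.14, 3.14, 3.14].

INTERFACE

Orientations are given as a unit quaternion [x, y, z, w].
In Python, from bench import r gives the robot as it stands. The module is installed in compiled form; this text tells all that it offers.
- The arm moves only by the shell command python3 -m jog 'ROWS' [FORCE]. ROWS is JSON, a list of rows, each a list of 5 numbers: the shift along the tool's x, y, z in cm, then the turn about the tool's z in rad, then the closure, from 0 (fully open) to 1 (shut). A call has exactly 10 rows; each row shifts and turns the pose as measured when the row begins, along the tool's axes as they then stand; what a row does not reach is not made up. A row lasts 1/10 s, in which the tool goes at most 50 mm and 8.59 degrees, less where a joint would pass 70% of its speed; a pose out of reach is approached as far as the arm can. A call with a gripper value outside its range is refused whole. The fingers move at their own pace and stop on an object; FORCE is the grip in N (left out, the last holds). Time passes only in rows, so rows that do not move let the fingers close, or fill a call up. It gives the time, the measured TCP pose, the force and the opening at its end, in the units of the state.
- r.read_state(): the state, without advancing time (a new reading comes with each control period).
- r.camera(name): name is "scene" or "side" or "wrist"; returns a dict with "pixels" (384x512x3 uint8, red, green, blue), "fx", "fy", "cx", "cy" (pixels), "camera_from_world" (4x4, takes a point from world to camera coordinates). Camera axes: x right, y up, looking along -z (the intrinsics and any distortion apply to the point x, -y, -z); pixel columns grow to the right and rows downward; lengths in m; the calibration is good to about 2 mm. A picture is of the moment at which its call begins. There is no depth.
- r.close_job(): hands the job in, once; it reports no verdict.
The state is a dict: "time": time; "joint_positions": joint angles; "joint_vel": joint speeds; "joint_torque": joint torques, N m; "ee_pos": TCP position; "eef_rot": TCP orientation; "ft_force": force on the tool from outside, world axes, zero at the start; "torque": the same for the moment, N m; "width": finger opening in m.
Only numpy, scipy, OpenCV 4.12 (cv2) and the standard library are available. Lean on these libraries where they do the work, as an engineer would, in place of code of your own. Each camera call takes 0.05 s, during which the arm holds its last target. There are 200 camera calls.

## Working session

There is one attempt and no reset: what is moved stays moved. The work goes in short steps, Python scripts to look and compute and a shell command to move; the robot and the scene stay as the last step left them, time stands still between calls to the robot, and variables do not carry over. Pictures are saved under pics/ and viewed, about 8 in all and at most 12, crops included, and the job is handed in when it is done.

```bash
mkdir -p pics
cat > h.py <<'E'
import numpy as np, cv2
from bench import r
def snap(n,f):
    c=r.camera(n); cv2.imwrite('pics/'+f,c['pixels'][:,:,::-1]); np.savez('pics/'+n+'.npz',**{k:c[k] for k in c}); return c
def ray(c,u,v,z):
    M=np.linalg.inv(c['camera_from_world']); d=M[:3,:3]@np.array([(u-c['cx'])/c['fx'],-(v-c['cy'])/c['fy'],-1]); o=M[:3,3]
    return o+d*(z-o[2])/d[2]
E
python3 - <<'E'
from h import *
for n in ('scene','side'):
    c=snap(n,n+'1.png'); print(n,[k for k in c],np.linalg.inv(c['camera_from_world'])[:3,3])
s=r.read_state(); print(s['time'],s['ee_pos'],s['eef_rot'],s['width'],r.tip_extent)
E
```

```text
scene ['pixels', 'fx', 'fy', 'cx', 'cy', 'camera_from_world'] [0.89050687 0.41263699 0.73749777]
side ['pixels', 'fx', 'fy', 'cx', 'cy', 'camera_from_world'] [0.79628664 0.48909988 0.5049029 ]
0.1 [0.26486823 0.56575099 0.2438291 ] [ 2.17151490e-01  9.76137709e-01 -6.29431385e-04 -8.71656243e-05] 0.08702442662780545 0.022
```

View pics/scene1.png

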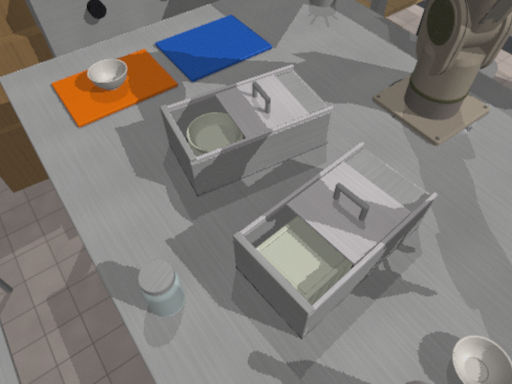

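View pics/side1.png

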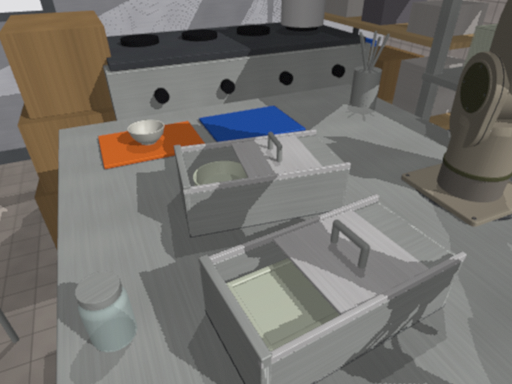

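The plate well is the nearer one, with a pale square plate at scene (295,258) and its bar at about (337,188)–(366,213). The bowl well is above it in the image, with its bar at about (255,85)–(268,105).

Run:
```python
from h import *
C={n:np.load(f'pics/{n}.npz') for n in('scene','side')}
for n,P in {'scene':dict(bar1=(337,187,.154),bar2=(366,211,.154),frL=(238,237,.128),frR=(307,322,.128),nearL=(362,150,.122),nearR=(434,200,.122),bb1=(255,84,.154),bb2=(268,101,.154),bfr1=(165,111,.128),bfr2=(188,165,.128)),
 'side':dict(bar1=(335,226,.154),bar2=(366,247,.154),frL=(203,260,.128),nearL=(374,200,.122),nearR=(462,256,.122),bb1=(270,137,.154),bb2=(281,152,.154))}.items():
    for k,(u,v,z) in P.items(): print(n,k,ray(C[n],u,v,z).round(3))
c=C['scene']['pixels']
cv2.imwrite('pics/crop1.png',cv2.resize(c[140:330,230:440,::-1],None,fx=3.5,fy=3.0,interpolation=cv2.INTER_CUBIC))
```

```text
scene bar1 [0.511 0.135 0.154]
scene bar2 [0.506 0.205 0.154]
scene frL [0.712 0.102 0.128]
scene frR [0.711 0.289 0.128]
scene nearL [0.379 0.078 0.122]
scene nearR [0.361 0.253 0.122]
scene bb1 [ 0.457 -0.202  0.154]
scene bb2 [ 0.469 -0.136  0.154]
scene bfr1 [ 0.661 -0.271  0.128]
scene bfr2 [ 0.7   -0.098  0.128]
side bar1 [0.511 0.14  0.154]
side bar2 [0.498 0.199 0.154]
side frL [0.712 0.101 0.128]
side nearL [0.377 0.074 0.122]
side nearR [0.352 0.248 0.122]
side bb1 [ 0.463 -0.189  0.154]
side bb2 [ 0.474 -0.113  0.154]
```

View pics/crop1.png

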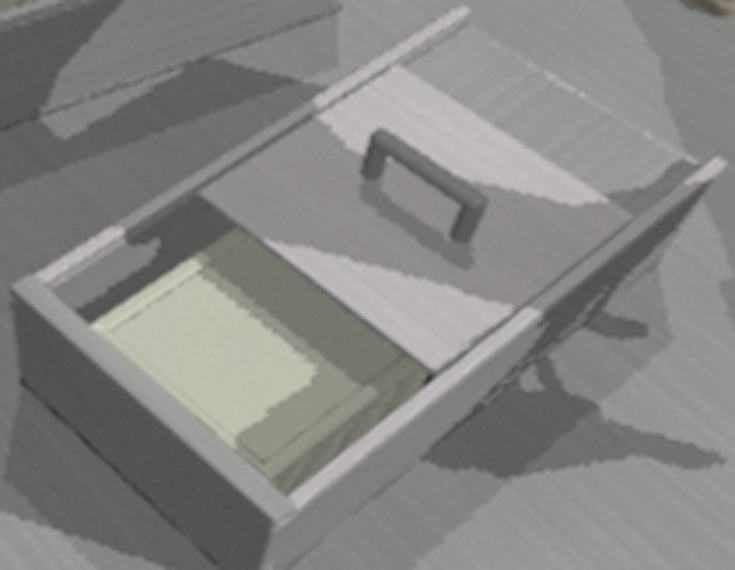

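Run:
```python
from h import *
from scipy.spatial.transform import Rotation as R
c=np.load('pics/scene.npz')
def q(x,y,z): return ray(c,230+x/3.5,140+y/3,z)
for k,a in dict(bar1=(378,140,.154),bar2=(478,203,.154),fL=(12,288,.128),fR=(275,522,.128),nL=(465,12,.122),nR=(722,165,.122),hNL=(398,68,.118),hNR=(630,213,.118),hFL=(203,190,.118),hFR=(430,372,.118)).items(): print(k,q(*a).round(3))
yaw=lambda a,b:np.degrees(np.arctan2(*(b-a)[[1,0]]))
H=[q(*a) for a in((398,68,.118),(630,213,.118),(203,190,.118),(430,372,.118))]
print('yaws',yaw(q(12,288,.128),q(275,522,.128))-90,yaw(q(378,140,.154),q(478,203,.154))-90,yaw(H[0],H[2]),yaw(H[1],H[3]),yaw(H[0],H[1])-90,yaw(H[2],H[3])-90,'centre',sum(H)/4)
print(R.from_quat(r.read_state()['eef_rot']).as_matrix().round(3))
```

```text
bar1 [0.509 0.136 0.154]
bar2 [0.5   0.201 0.154]
fL [0.718 0.095 0.128]
fR [0.701 0.281 0.128]
nL [0.365 0.067 0.122]
nR [0.348 0.248 0.122]
hNL [0.432 0.079 0.118]
hNR [0.415 0.241 0.118]
hFL [0.59  0.092 0.118]
hFR [0.58  0.257 0.118]
yaws 5.212998041449055 7.624676656716446 4.528586427798936 5.417187204481439 6.040502646467459 3.6359658270805966 centre [0.50434164 0.16734111 0.118     ]
[[-0.906  0.424 -0.   ]
 [ 0.424  0.906 -0.001]
 [-0.    -0.001 -1.   ]]
```

Bar centre is (0.504,0.168), yaw about 5.2°. The 354 mm measured length and both opening estimates (about 0.111) agree with the given sizes. I'll turn the tool so its −x lies along the closing direction, shut the fingers, and travel to a point behind the bar.

```bash
python3 -m jog '[[0,0,0,-0.132,1],[0,0,0,-0.132,1],[0,0,0,-0.132,1],[0,0,0,-0.131,1],[-1.6,-4,0,0,1],[-1.6,-4,0,0,1],[-1.6,-4,0,0,1],[-1.6,-4,0,0,1],[-1.6,-4,0,0,1],[0,0,0,0,1]]' 20
cat >> h.py <<'E'
from scipy.spatial.transform import Rotation as R
def rel(target):
    s=r.read_state(); M=R.from_quat(s['eef_rot']).as_matrix()
    yv=np.degrees(np.arctan2(M[1,1],M[0,1]))-90
    print('t',s['time'],'p',s['ee_pos'].round(4),'yaw',yv.round(2),'d cm',((np.array(target)-s['ee_pos'])@M*100).round(2),'F',s['ft_force'].round(1),'w',s['width'])
E
python3 -c "
from h import *; rel([.454,.163,.160])"
```

```text
time: 1.1
ee_pos: [0.3677, 0.3676, 0.2388]
eef_rot: [-0.057, 0.998, -0.004, -0.003]
ft_force: [-0.3, -0.3, 0.5]
width: 0.0149
t 1.1 p [0.3677 0.3676 0.2388] yaw 6.58 d cm [ -6.29 -21.26   8.  ] F [-0.3 -0.3  0.5] w 0.014942853452154986
```

```bash
python3 -m jog '[[-1,-3.6,0,0.024,1],[-1,-3.6,0,0,1],[-1,-3.6,0,0,1],[-1,-3.6,0,0,1],[-1,-3.6,0,0,1],[-1,-3.4,0,0,1],[-0.5,-1.5,0,0,1],[0,0,0,0,1],[0,0,0,0,1],[0,0,0,0,1]]'
python3 - <<'E'
from h import *
rel([.454,.163,.160]); snap('side','side2.png')
E
```

```text
time: 2.1
ee_pos: [0.4544, 0.1396, 0.2379]
eef_rot: [-0.045, 0.999, -0.004, -0.005]
ft_force: [-0.0, 0.4, -0.1]
width: 0.0008
t 2.1 p [0.4544 0.1396 0.2379] yaw 5.22 d cm [-0.26  2.4   7.77] F [-0.   0.4 -0.1] w 0.0008345652403342803
```

View pics/side2.png

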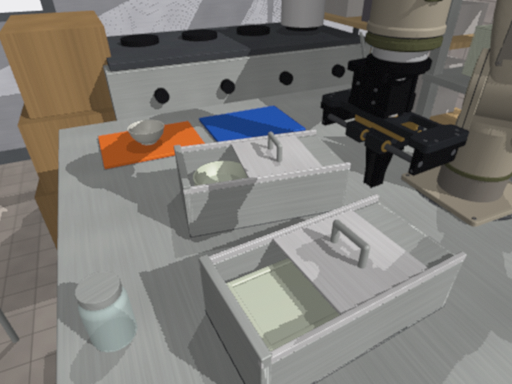

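The closed fingertips are at (377,183), above and behind the bar at (335–366, 226–250). Both hatches are untouched. Next is centring in y and lowering.

```bash
python3 -m jog '[[0,1.2,0.5,0,1],[0,1.2,1.5,0,1],[0,0.2,2,0,1],[0,0,2,0,1],[0,0,1.4,0,1],[0,0,0.4,0,1],[0,0,0,0,1],[0,0,0,0,1],[0,0,0,0,1],[0,0,0,0,1]]'
python3 - <<'E'
from h import *
rel([.4886,.167,.160]); snap('side','side3.png')
E
```

```text
time: 3.15
ee_pos: [0.4479, 0.1792, 0.1568]
eef_rot: [-0.053, 0.999, -0.003, -0.004]
ft_force: [0.6, 0.2, 1.0]
width: 0.0003
t 3.15 p [0.4479 0.1792 0.1568] yaw 6.05 d cm [-3.92 -1.64 -0.34] F [0.6 0.2 1. ] w 0.0003017977682227467
```

View pics/side3.png

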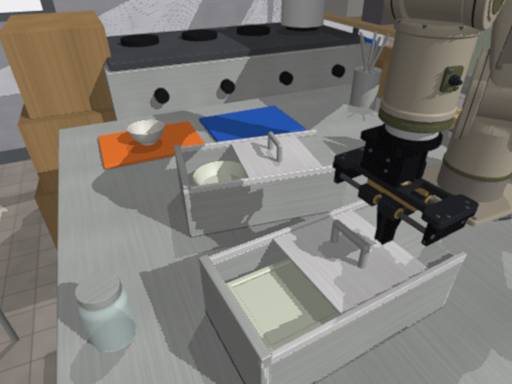

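Fingertips are behind the bar at bar height, clear of the hatch. Now I move into contact and push.

```bash
python3 -m jog '[[0,-0.8,0,0.014,1],[-0.5,-0.6,-0.2,0,1],[-1,0,-0.1,0,1],[-1,0,0,0,1],[-0.8,0,0,0,1],[-0.8,0,0,0,1],[-0.8,0,0,0,1],[-1,0,0,0,1],[-1,0,0,0,1],[-1,0,0,0,1]]'
python3 -c "
from h import *; rel([.5996,.1785,.160])"
```

```text
time: 4.2
ee_pos: [0.534, 0.1712, 0.1601]
eef_rot: [-0.045, 0.999, -0.003, -0.005]
ft_force: [-5.0, -1.5, 3.8]
width: 0.0003
t 4.2 p [0.534  0.1712 0.1601] yaw 5.15 d cm [-6.6   0.14 -0.06] F [-5.  -1.5  3.8] w 0.00033879990369367207
```

Contact and pushing, 5 N along −x. Continue, slowing towards the end.

```bash
python3 -m jog '[[-0.8,0,0,0,1],[-0.8,0,0,0,1],[-0.8,0,0,0,1],[-0.8,0,0,0,1],[-0.6,0,0,0,1],[-0.5,0,0,0,1],[-0.4,0,0,0,1],[-0.3,0,0,0,1],[-0.3,0,0,0,1],[-0.3,0,0,0,1]]'
python3 - <<'E'
from h import *
rel([.5996,.1785,.160]); snap('side','side4.png')
E
```

```text
time: 5.2
ee_pos: [0.5955, 0.1769, 0.1593]
eef_rot: [-0.045, 0.999, -0.003, -0.005]
ft_force: [-3.0, -0.5, 2.5]
width: 0.0001
t 5.2 p [0.5955 0.1769 0.1593] yaw 5.16 d cm [-0.43  0.12 -0.08] F [-3.  -0.5  2.5] w 0.00013585626299431736
```

View pics/side4.png

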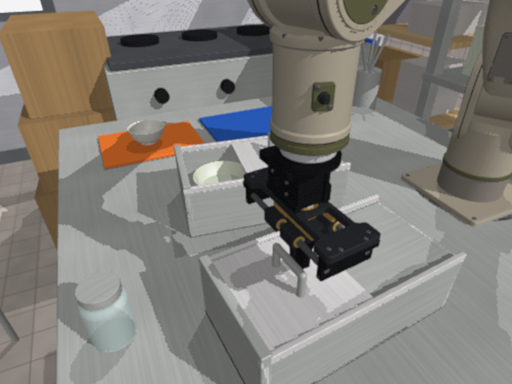

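The hatch is nearly closed, its far edge by the frame and the fingers behind the bar at about (300,262). I'll press on gently until the force rises.

```bash
python3 -m jog '[[-0.3,0,0,0,1],[-0.3,0,0,0,1],[-0.3,0,0,0,1],[-0.3,0,0,0,1],[-0.3,0,0,0,1],[-0.3,0,0,0,1],[-0.3,0,0,0,1],[-0.3,0,0,0,1],[-0.3,0,0,0,1],[-0.3,0,0,0,1]]'
python3 -c "
from h import *; rel([.5996,.1785,.160])"
```

```text
time: 6.25
ee_pos: [0.5968, 0.1771, 0.1596]
eef_rot: [-0.047, 0.998, -0.006, -0.04]
ft_force: [-19.9, -4.1, 15.0]
width: 0.0003
t 6.25 p [0.5968 0.1771 0.1596] yaw 5.4 d cm [-0.29  0.11 -0.06] F [-19.9  -4.1  15. ] w 0.00028745268228487107
```

It has stopped at 20 N, 3 mm from the predicted closed position. Backing off, then lifting.

```bash
python3 -m jog '[[0.5,0,0,0,1],[1,0,0,0,1],[1.5,0,0,0,1],[1.5,0,0,0,1],[0,0,-1.5,0,1],[0,0,-3,0,1],[0,0,-3,0,1],[2,0,-3,0,1],[4,0,0,0,1],[4,0,0,0,1]]'
python3 -m jog '[[4,0,0,0,1],[4,0,0,0,1],[2,0,0,0,1],[0,0,0,0,1],[0,0,0,0,1],[0,0,0,0,1],[0,0,0,0,1],[0,0,0,0,1],[0,0,0,0,1],[0,0,0,0,1]]'
python3 - <<'E'
from h import *
rel([.5996,.1785,.160]); snap('scene','scene5.png')
E
```

```text
time: 7.25
ee_pos: [0.462, 0.1644, 0.2831]
eef_rot: [-0.045, 0.998, -0.006, -0.035]
ft_force: [-0.0, -0.4, 1.2]
width: 0.0005
time: 8.25
ee_pos: [0.3624, 0.1553, 0.2975]
eef_rot: [-0.044, 0.999, -0.003, -0.028]
ft_force: [-0.5, -0.2, -0.8]
width: 0.0005
t 8.25 p [0.3624 0.1553 0.2975] yaw 5.1 d cm [-24.56   0.24  12.41] F [-0.5 -0.2 -0.8] w 0.0005177149895690623
```

View pics/scene5.png

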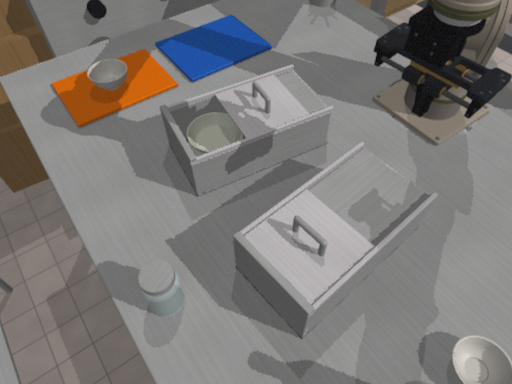

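The plate hatch is flush against the frame, with its bar at about (296,219)–(323,245). The bowl bar is still at (255,84)–(268,102), and the arm is clear. I'll check the closed position in numbers and hand in.

Run:
```python
from h import *
c=np.load('pics/scene.npz')
m=(ray(c,296,219,.154)+ray(c,323,244,.154))/2
print(m, 'expected closed .615,.180; bowl', ray(c,255,84,.154),ray(c,268,101,.154))
s=r.read_state(); print(s['ft_force'].round(1), np.abs(s['joint_vel']).max())
r.close_job()
```

```text
[0.61487461 0.17746743 0.154     ] expected closed .615,.180; bowl [ 0.45721867 -0.20184841  0.154     ] [ 0.46881078 -0.13563087  0.154     ]
[ 0.1 -0.5 -0.1] 0.005337816163323094
the job is handed in; nothing more can be done
```

I pushed the plate well's hatch closed from about 0.11 m open, using shut fingers behind the handle bar until it stopped against the frame. Then I backed off, lifted clear and handed in the job at about 8.3 s.

- **Plate hatch:** The bar measured (0.615, 0.177) at the end, against (0.615, 0.180) predicted for closed. The stop showed as about 20 N along the push, roughly 25 N in all, and the tool tilted about 4°. The hatch looks flush with the frame in the last picture.
- **Bowl hatch:** By eye, its bar is at the same pixels in the first and last pictures. I did not measure it separately.
- **Robot:** It stands clear of everything, with about 0.5 N on the wrist and the joints almost still.
- **Disagreements:** The first bar yaw readings were 4–12°. I used 5.2° from the frame and hatch edges, and it held. No check failed.

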